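Brake the flask carriage down its slide

TASK

Let the flask carriage down its sloping slide to the lower stop by braking it: press down with closed fingers on the wavy rubber brake bar, staying between the two prongs of the gate, which frees the catch, and let the bar slide through under your fingers. On the way down keep it moving steadily without stopping, at 3 to 10 cm/s, and keep pressing with 3 to 15 N all the way, never lifting off and never driving the bar hard down; then let go, leaving the glassware beside the slide alone.

Things in the scene. Friction and masses are not known exactly. Their poses are not given: they have to be found in the camera images.
- stand: Fixed grey steel stand, 200 x 800 mm, with two inclined guide rails; origin on the table under its middle. z is up; its y axis points (horizontally) downhill along the slide, its x axis across it, away from the robot. The slide slopes 0.137 rad down towards +y. On its -x side a bracket carries two level steel prongs (10 mm thick, along x) that reach over the brake bar: the gate.
- gate (a point): Fixed point midway between the two prongs, on the mean line of the unpressed bar's top (middle of its width), 171 mm above the table; axes as the stand's. The prongs lie 50 mm up and down the slide from it (90 mm clear gap), their tops 25 mm above it, their ends 30 mm beyond it (+x). Press here between the prongs, with the TCP within 40 mm of this point along the slide.
- carriage (a joint): Carriage position down the slide, m: 0 at the top (held by a catch), 0.32 at the lower stop. Aluminium deck 210 x 420 mm with three flasks on its +x side; 4.4 kg in all, nominal (hidden +-15 %), on a guide with damping 5 N per m/s. Weight pulls it downhill with about 5.9 N: unbraked, it runs away. Friction of the rubber bar on fingers or tool about 0.8 (hidden +-10 %).
- brake_bar (a joint): How far the sprung brake bar is pressed in, m, square to the slide: 0 up, 0.045 bottomed. Pressing force = 2 N + 350 N/m x this value (3 N at 0.003, 15 N at 0.037). The catch holds the carriage at 0 until the bar is pressed in 5 mm; after that pressing brakes by friction, and less pressing lets it run faster.
- deck (a point): Centre of the deck's upper face (moves with the carriage); its y axis points down the slide, z square to it. The gate point is 160 mm further down the slide at carriage position 0, and 160 mm behind at 0.32.
- bar_mid (a point): Mid-length of the black rubber-faced brake bar (36 mm wide, 410 mm long, along the carriage's robot side), on its mean top line, 85 mm above the deck when unpressed; moves with the bar. The top is wavy: at the gate it stands above the mean line by -6.5 mm x sin(2 pi q / 320 mm), q = carriage position (lowest at q = 80 mm, highest at 240 mm).
- beaker: Bystander: glass beaker, 70 mm wide, 90 mm high, on the table beyond the slide; origin under its centre.
- flask: Bystander: conical glass flask, 76 mm wide, 120 mm high, on the table beyond the slide; origin under its centre.

How it is judged:
By the outcome, as a careful person would: the job done as asked, in the order asked, and still so for the second after the job is handed in, with the robot touching nothing.
It also fails if it takes over 42 s, if anything falls off the work surface, if the arm or the gripper's body presses on something with over 40 N, if the wrist force passes 120 N, or if a joint passes its speed limit or range.

ROBOT

A 6-joint arm with a two-finger parallel gripper is mounted at the origin on the work surface. World frame = base frame: x ahead of the robot, y to its left, z up, the work surface at z = 0. Lengths are in mm, angles in rad, forces in N, time in s.
With the tool pointing down it reaches from about 350 to 975 mm from the base axis. Payload 7.1 kg.
Tool frame: the origin (TCP) lies between the finger pads, 19 mm behind the fingertips; this is the grasp point; z points along the fingers, y is the line along which they close (so a half turn about z gives the same grasp; the last joint's range is limited). The gripper opens to 88 mm and grips with 3 to 60 N. Pads are 20 mm wide; open, the fingers measure 115 mm over their backs; the gripper's body (75 mm by 178 mm) begins 61 mm behind the grasp point.
Start: joints at [1.198, 0.423, 1.63, -0, 1.089, -0.019], TCP at [216.508, 586.284, 241.375] pointing down, gripper open.
Joint ranges: [-3, 3], [-0.9, 2.11], [0.09, 2.58], [-1.31, 4.45], [0.11, 2.69], [-2.54, 2.54]. Speed limits (rad/s): [2.39, 2.39, 3.01, 3.14, 3.14, 3.14].

INTERFACE

Orientations are given as a rotation vector (axis times angle).
In Python, from workcell import ctrl gives the robot as it stands.
- The arm moves only by the shell command python3 -m pendant 'ROWS'. ROWS is a JSON object of lists of equal length, an entry for each row: "grip": the opening, from -1 (shut) to 1 (fully open); "linear": the shift along the tool's x, y, z in mm, a list of three; "angular": the turn, a rotation vector about the tool's x, y, z in rad, a list of three. In form: {"grip": [grip, ...], "linear": [[tx, ty, tz], ...], "angular": [[ax, ay, az], ...]}. A call has 1 to 12 rows; each row shifts and turns the commanded pose from where the row before left it, along the tool's axes as they then stand; what a row does not reach is not made up. A row lasts 1/12 s, in which the tool goes at most 41.7 mm and 7.16 degrees, less where a joint would pass 70% of its speed; a pose out of reach is approached as far as the arm can. A call with a gripper value outside its range is refused whole. The fingers move at their own pace and stop on an object; the grip force is fixed at half the most. Time passes only in rows, so rows that do not move let the fingers close. It gives the time, the measured TCP pose, the force, the opening and the grip force at its end, in the units of the state.
- ctrl.get_obs(): the state, without advancing time (a new reading comes with each control period).
- ctrl.get_image(name): name is "side" or "top" or "wrist"; returns the picture (400x640x3 uint8, red, green, blue); there is no depth.
- ctrl.camera_params(name): a dict with "vfov" (degrees; the focal length in pixels is half the picture's height over the tangent of half this angle, whatever the lens; pixels are square), "cx", "cy" (the principal point, pixels), "R" (3x3) and "t" (3): a world point X has camera coordinates R X + t; the wrist camera has in their place "T_tool_cam" (4x4, takes a point from camera to tool coordinates, whose origin is the TCP and whose axes are the flange's). Camera axes: x right, y down, z forward; pixel columns grow to the right and rows downward; lengths in mm; the calibration is good to about 2 mm. A picture is of the moment at which its call begins: read the wrist's pose just before it. camera_params takes no time and is no camera call.
- ctrl.close_job(): hands the job in; it is judged then, once.
The state is a dict: "t": time; "qpos": joint angles; "qvel": joint speeds; "joint_torque": joint torques, N m; "ee_pos": TCP position; "orientation": TCP orientation; "ft_force": force on the tool from outside, world axes, zero at the start; "moment": the same for the moment, N m; "width": finger opening in mm; "grasp_force": force on a finger pad.
Only numpy, scipy, OpenCV 4.12 (cv2) and the standard library are available. Lean on these libraries where they do the work, as an engineer would, in place of code of your own. Each camera call takes 0.05 s, during which the arm holds its last target. There are 200 camera calls.

## Working session

There is one attempt and no reset: what is moved stays moved. The work goes in short steps, Python scripts to look and compute and a shell command to move; the robot and the scene stay as the last step left them, time stands still between calls to the robot, and variables do not carry over. Pictures are saved under pics/ and viewed, at most 10 in all, crops included, and the job is handed in when it is done.

```bash
mkdir -p pics; python3 - <<'E'
from workcell import ctrl
import cv2
print(ctrl.get_obs())
for n in("side","top"):
    im=ctrl.get_image(n);cv2.imwrite(f"pics/{n}0.png",im[:,:,::-1]);print(n,ctrl.camera_params(n))
print(ctrl.camera_params("wrist"))
E
```

```text
{'t': 0.0, 'qpos': array([ 1.19797764e+00,  4.23840520e-01,  1.63067346e+00,  4.39536044e-06,
        1.08861153e+00, -1.89537215e-02]), 'qvel': array([ 0.00114479,  0.00079984,  0.00022608,  0.00021499, -0.00156554,
       -0.00060526]), 'joint_torque': array([ 1.17805761e-03, -5.44613564e+01, -2.73663765e+01,  6.43270416e-02,
        2.28646304e-02, -8.71468478e-05]), 'ee_pos': array([216.33527864, 585.80604469, 240.60837917]), 'orientation': array([-5.52903976e-01, -3.09224798e+00,  2.36034480e-03]), 'ft_force': array([ 0.5499929 , -0.11489947, -0.46434364]), 'moment': array([-0.00021111, -0.04172178, -0.05028068]), 'grasp_force': 0.0, 'width': 87.80890710599795}
side {'vfov': 42.757802104482245, 'cx': 310.17857862401183, 'cy': 193.24217220125294, 'R': array([[ 0.93252223, -0.36064911, -0.01828945],
       [-0.28839077, -0.71329103, -0.63878531],
       [ 0.21733165,  0.60095601, -0.76916762]]), 't': array([-525.3444745 ,  239.03340638,  824.14432676])}
top {'vfov': 47.06337781359399, 'cx': 321.93428676080487, 'cy': 201.79119916309452, 'R': array([[-0.0142055 , -0.9995049 , -0.02807407],
       [-0.99497531,  0.0169129 , -0.09868175],
       [ 0.0991077 ,  0.02653118, -0.99472296]]), 't': array([  9.14709037, 591.77440532, 992.34893347])}
{'vfov': 63.922573671453975, 'cx': 320.9601028534564, 'cy': 203.4779248516712, 'T_tool_cam': array([[ 4.85330580e-04, -9.63339993e-01, -2.68283100e-01,
         7.44242536e+01],
       [ 9.99999872e-01,  5.05386342e-04, -5.69680993e-06,
        -7.51547996e-01],
       [ 1.41074579e-04, -2.68283063e-01,  9.63340116e-01,
        -1.44231612e+02],
       [ 0.00000000e+00,  0.00000000e+00,  0.00000000e+00,
         1.00000000e+00]])}
```

View pics/side0.png

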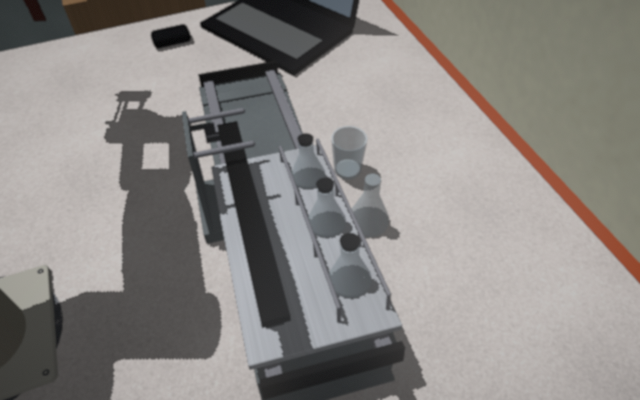

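View pics/top0.png

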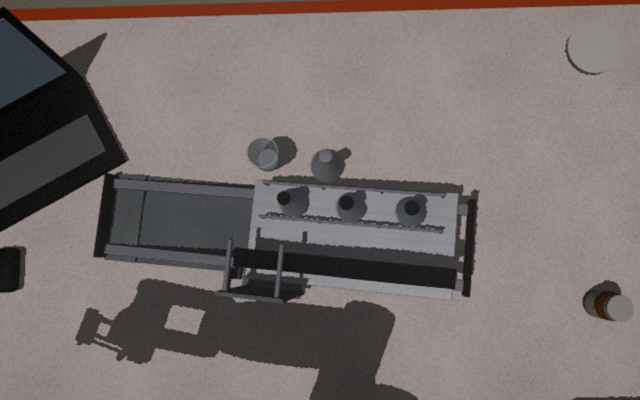

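The side view shows the prongs from (190,122)-(243,111) and (192,155)-(255,144), over the bar. The top view shows prong tips near (230,239) and (281,242), with the bar around row 260 and downhill to the left. I'll enlarge both to measure.

```bash
python3 - <<'E'
import cv2,numpy as np
a=cv2.imread("pics/top0.png")[220:320,205:315];b=cv2.imread("pics/side0.png")[95:205,170:280]
a=cv2.resize(a,(440,400),interpolation=cv2.INTER_CUBIC);b=cv2.resize(b,(350,400)[:1]*1+(400,) if 0 else (360,360),interpolation=cv2.INTER_CUBIC)
b=cv2.copyMakeBorder(b,0,40,0,0,cv2.BORDER_CONSTANT)
cv2.imwrite("pics/crop.png",np.hstack([a,b]))
E
```

```text
(no output)
```

View pics/crop.png

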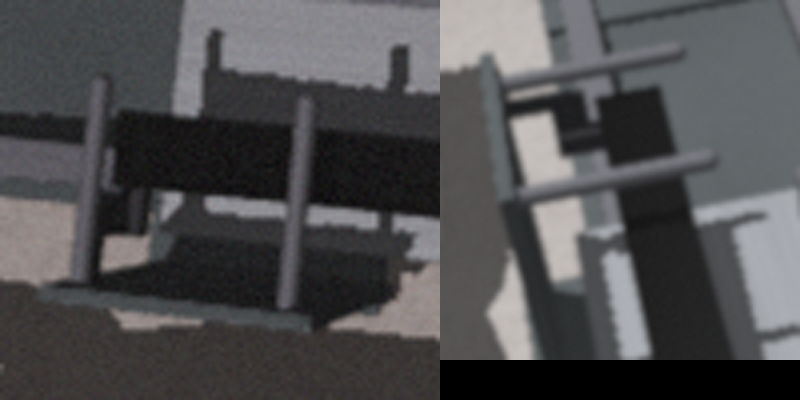

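The crop gives these prong positions.
- Top view: tips at (230.0,238.8) and (281.3,244.3), bases at (225.5,290.5) and (276.8,296.8).
- Side view: tips at (244.3,110.3) and (254.0,143.3).

The bar's lower end starts just uphill of the downhill prong.

```bash
cat > h.py <<'E'
from workcell import ctrl
import numpy as np
def ray(n,u,v):
    p=ctrl.camera_params(n);f=200/np.tan(np.radians(p['vfov']/2))
    R=p['R'];return -R.T@p['t'],R.T@np.array([(u-p['cx'])/f,(v-p['cy'])/f,1])
def plane(n,u,v,z):
    c,d=ray(n,u,v);return c+d*(z-c[2])/d[2]
def tri(a,b):
    (c1,d1),(c2,d2)=ray(*a),ray(*b)
    s=np.linalg.lstsq(np.c_[d1,-d2],c2-c1,rcond=None)[0]
    P,Q=c1+s[0]*d1,c2+s[1]*d2;return (P+Q)/2,np.linalg.norm(P-Q)
E
python3 - <<'E'
from h import *
np.set_printoptions(precision=1,suppress=True)
A=tri(("top",230,238.8),("side",244.3,110.3));B=tri(("top",281.3,244.3),("side",254,143.3));print(A,B)
d=A[0]-B[0];print(d,np.linalg.norm(d[:2]),np.degrees(np.arctan2(d[1],d[0])))
for z in(191,):
  P=[plane("top",*p,z) for p in((230,238.8),(281.3,244.3),(225.5,290.5),(276.8,296.8))];print(P)
  for i,j in((0,1),(2,3),(0,2),(1,3)):
    d=P[i]-P[j];print(i,j,np.linalg.norm(d),np.degrees(np.arctan2(d[1],d[0])))
# bar side edges from top crop: upper edge & lower edge, deck rear end
for p in((234.5,247.5,168),(315,255,179),(231.5,266.5,168),(315,273.5,179)):print(p,plane("top",*p))
E
```

```text
(array([509.1, 170.3, 182.2]), np.float64(0.6583778765460833)) (array([497.6,  71.7, 195.7]), np.float64(0.05921498688696985))
[ 11.5  98.6 -13.5] 99.27009085058276 83.35564495971063
[array([509.2, 168.2, 191. ]), array([497.6,  72.3, 191. ]), array([414.2, 176.1, 191. ]), array([401.7,  81.1, 191. ])]
0 1 96.66666928446887 83.10448890663449
2 3 95.78951053569048 82.48709671941133
0 2 95.39107038909268 -4.701907882661068
1 3 96.39309479552183 -5.249700914567365
(234.5, 247.5, 168) [493.  164.7 168. ]
(315, 255, 179) [476.8  10.4 179. ]
(231.5, 266.5, 168) [457.1 170.3 168. ]
(315, 273.5, 179) [442.5  10.8 179. ]
```

```bash
python3 - <<'E'
from h import *
from scipy.spatial.transform import Rotation as Ro
import cv2
np.set_printoptions(precision=3,suppress=True)
yaw=np.radians(-6);x=np.array([np.cos(yaw),np.sin(yaw),0]);y=np.array([-np.sin(yaw),np.cos(yaw),0])
a=.137;ys=y*np.cos(a)-np.array([0,0,np.sin(a)]);n=np.cross(x,ys)
G=np.array([472,124,171.]);Rt=np.c_[-x,ys,-n]
o=ctrl.get_obs();R0=Ro.from_rotvec(o['orientation']).as_matrix()
print("rot",Ro.from_matrix(R0.T@Rt).as_rotvec());
T=G+79*n;d=T-o['ee_pos'];print(n,T,"in R0",R0.T@d,"in Rt",Rt.T@d)
im=cv2.imread("pics/top0.png").max(axis=2);s=cv2.imread("pics/side0.png").max(axis=2)
for nm,I,pts in(("top",im,((285,199),(346,203),(411,208))),("side",s,((305,139),(324,184),(349,241)))):
  for u,v in pts:
    w=I[v-9:v+10,u-9:u+10];print(nm,w.min(),np.median(w));m=(w<w.min()+25).astype(np.uint8)
    k,_,st,c=cv2.connectedComponentsWithStats(m);i=1+st[1:,4].argmax();print(c[i]+[u-9,v-9],st[i,4])
for t,s in zip(((285,199),(346,203),(411,208)),((305,139),(324,184),(349,241))):print(tri(("top",*t),("side",*s)))
E
```

```text
rot [ 0.135 -0.017 -0.249]
[0.014 0.136 0.991] [473.128 134.73  249.26 ] in R0 [-397.169 -334.235   -8.124] in Rt [-302.527 -419.031   49.124]
top 21 57.0
[283.831 197.662] 136
top 21 52.0
[346.139 202.279] 165
top 23 49.0
[411.833 207.089] 180
side 42 107.0
[304.849 139.746] 126
side 46 65.0
[324.316 184.622] 193
side 50 55.0
[349.479 241.537] 257
(array([583.354,  66.206, 178.751]), np.float64(0.2982780970047179))
(array([571.58 , -49.009, 192.923]), np.float64(1.9569291388132295))
(array([ 559.4  , -166.823,  207.718]), np.float64(1.150552910816607))
```

```bash
python3 -m pendant '{"grip":[-1,-1,-1,-1,-1,-1,-1,-1,-1,-1],"linear":[[-20,-17,-2],[-20,-17,-2],[-20,-17,-2],[-20,-17,-2],[-20,-17,-2],[-20,-17,-2],[-20,-17,-2],[-20,-17,-2],[-20,-17,-2],[-20,-17,-2]],"angular":[[0,0,0],[0,0,0],[0,0,0],[0,0,0],[0,0,0],[0,0,0],[0,0,0],[0,0,0],[0,0,0],[0,0,0]]}'
python3 -m pendant '{"grip":[-1,-1,-1,-1,-1,-1,-1,-1,-1,-1,-1,-1],"linear":[[-20,-17,0],[-20,-17,0],[-20,-17,0],[-20,-17,0],[-20,-17,0],[-20,-17,0],[-20,-17,0],[-20,-17,0],[0,0,0],[0,0,0],[0,0,0],[0,0,0]],"angular":[[0,0,0],[0,0,0],[0,0,0],[0,0,0],[0,0,0],[0,0,0],[0,0,0],[0,0,0],[0.045,-0.006,-0.083],[0.045,-0.006,-0.083],[0.045,-0.006,-0.083],[0,0,0]]}'
cat >> h.py <<'E'
from scipy.spatial.transform import Rotation as Ro
yaw=np.radians(-5.9);X=np.array([np.cos(yaw),np.sin(yaw),0]);Y=np.array([-np.sin(yaw),np.cos(yaw),0])
YS=Y*np.cos(.137)-np.array([0,0,np.sin(.137)]);N=np.cross(X,YS)
G=np.array([472,124,171.]);RT=np.c_[-X,YS,-N]
E
python3 - <<'E'
from h import *
import cv2
np.set_printoptions(precision=3,suppress=True)
o=ctrl.get_obs();R0=Ro.from_rotvec(o['orientation']).as_matrix();p=o['ee_pos']
print(o['t'],p,o['width'],o['ft_force'],"rot",Ro.from_matrix(R0.T@RT).as_rotvec(),"to 45 above",R0.T@(G+64*N-p))
t=ctrl.get_image("top");s=ctrl.get_image("side")
cv2.imwrite("pics/two.png",cv2.resize(np.vstack([t[80:340],s[60:320]]),None,fx=1.15,fy=1.15)[:,:,::-1])
E
```

```text
t: 0.93
ee_pos: [345.5, 356.2, 261.2]
orientation: [-0.553, -3.092, 0.001]
ft_force: [-0.2, 0.5, -0.2]
width: 24.6
grasp_force: 0.0
t: 1.93
ee_pos: [448.2, 174.8, 261.0]
orientation: [-0.158, -3.124, 0.215]
ft_force: [-0.1, 0.3, 0.3]
width: 0.7
grasp_force: 0.0
1.9333 [448.25  174.82  261.001] 0.6588165631403295 [-0.126  0.287  0.312] rot [-0.001  0.001  0.002] to 45 above [-28.763 -35.401  31.767]
```

View pics/two.png

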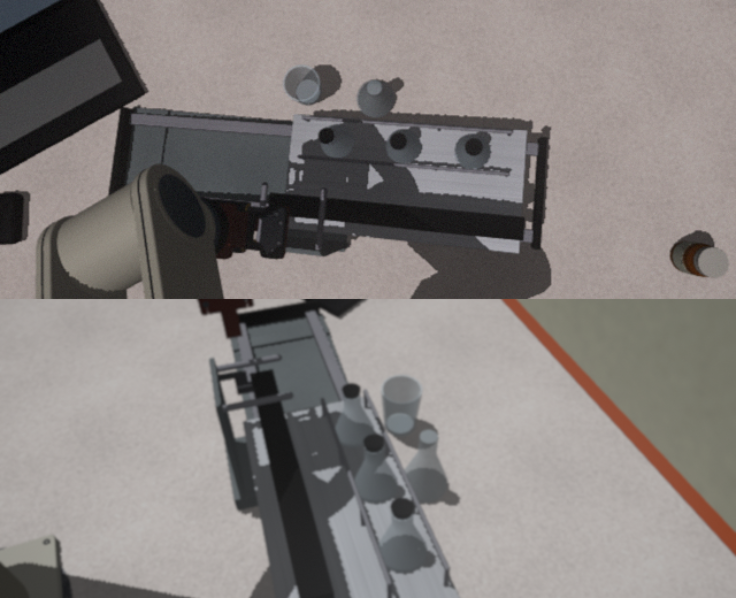

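Both views still show the three stoppers, in the top view near (283,198), (346,202) and (411,208). The gripper is still downhill of the gate. Next I'll go above the gate and check.

```bash
python3 -m pendant '{"grip":[-1,-1,-1,-1,-1,-1],"linear":[[-7,-9,0],[-7,-9,0],[-7,-9,0],[-8,-8.5,10],[0,0,10],[0,0,12]],"angular":[[0,0,0],[0,0,0],[0,0,0],[0,0,0],[0,0,0],[0,0,0]]}'
cat > meas.py <<'E'
from h import *
import cv2,json,os
P0=np.array([559.4,-166.8,207.7])   # stopper 3 at q=0
def find(im,u,v):
    r=14;u,v=int(round(u)),int(round(v));w=im[v-r:v+r+1,u-r:u+r+1].max(axis=2)
    k,_,st,c=cv2.connectedComponentsWithStats((w<44).astype(np.uint8))
    if k<2:return None
    i=1+np.argmin([np.hypot(*(c[j]-r))+(0 if st[j,4]>60 else 99) for j in range(1,k)]);return c[i]+[u-r,v-r],st[i,4]
def proj(n,P):
    p=ctrl.camera_params(n);f=200/np.tan(np.radians(p['vfov']/2));c=p['R']@P+p['t'];return f*c[0]/c[2]+p['cx'],f*c[1]/c[2]+p['cy']
H='hist.json';h=json.load(open(H)) if os.path.exists(H) else []
def qof(u,v):
    c,d=ray("top",u,v);s=np.linalg.lstsq(np.c_[d,-YS],P0-c,rcond=None)[0];return s[1]
o=ctrl.get_obs();t=o['t'];im=ctrl.get_image("top")
qp=0
if h: qp=h[-1][1]+(h[-1][2]*(t-h[-1][0]))
(uv,area)=find(im,*proj("top",P0+qp*YS));q=qof(*uv)-(h[0][3] if h else 0)
q0=h[0][3] if h else q
if not h:q=0
v=(q-h[-1][1])/(t-h[-1][0]) if h and t>h[-1][0] else 0
h.append([t,q,v,q0]);json.dump(h,open(H,'w'))
f=o['ft_force'];r=o['ee_pos']-19*N-G;d=-r@N
th=2*np.pi*q/320
print(f"t {t:.3f} q {q:.1f} v {v:.0f} mm/s area {area} | Fn {f@N:.2f} Ft {f@YS:.2f} | tip d {d:.2f} along {r@YS:.1f} across {r@X:.1f} | wave {-6.5*np.sin(th):.2f}")
E
python3 meas.py; python3 - <<'E'
from h import *
import cv2
t=ctrl.get_image("top")[215:315,200:320];w=ctrl.get_image("wrist")
cv2.imwrite("pics/w.png",np.hstack([cv2.resize(t,(360,300)),cv2.resize(w,(440,300))])[:,:,::-1])
E
```

```text
t: 2.53
ee_pos: [473.5, 131.0, 233.7]
orientation: [-0.167, -3.124, 0.212]
ft_force: [0.9, 0.2, -0.0]
width: 0.3
grasp_force: 0.0
t 2.533 q 0.0 v 0 mm/s area 166 | Fn -0.00 Ft 0.27 | tip d -44.10 along -1.5 across 0.7 | wave -0.00
```

View pics/w.png

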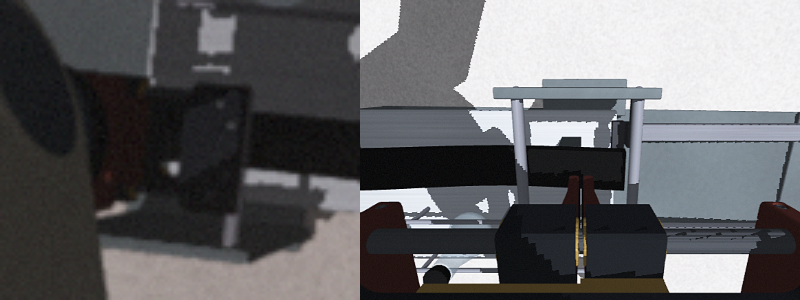

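The wrist view shows the closed fingers (column ~580) midway between the prongs (columns ~520 and ~637) and over the bar. Now I'll come down to just above it.

```bash
python3 -m pendant '{"grip":[-1,-1,-1,-1,-1,-1],"linear":[[0,0,10],[0,0,10],[0,0,10],[0,0,8],[0,0,0],[0,0,0]],"angular":[[0,0,0],[0,0,0],[0,0,0],[0,0,0],[0,0,0],[0,0,0]]}' >/dev/null; python3 meas.py
python3 -m pendant '{"grip":[-1,-1,-1],"linear":[[0,0,2],[0,0,0],[0,0,0]],"angular":[[0,0,0],[0,0,0],[0,0,0]]}' >/dev/null; python3 meas.py
python3 -m pendant '{"grip":[-1,-1,-1],"linear":[[0,0,2],[0,0,0],[0,0,0]],"angular":[[0,0,0],[0,0,0],[0,0,0]]}' >/dev/null; python3 meas.py; python3 meas.py
```

```text
t 3.183 q 0.0 v 0 mm/s area 162 | Fn -0.23 Ft 0.84 | tip d -6.37 along -0.5 across -0.2 | wave -0.00
t 3.483 q 0.2 v 1 mm/s area 163 | Fn 0.14 Ft 0.34 | tip d -5.31 along -0.4 across 0.3 | wave -0.03
t 3.783 q 0.2 v -0 mm/s area 163 | Fn 1.00 Ft 0.45 | tip d -2.99 along -0.5 across 0.1 | wave -0.02
t 3.833 q 0.0 v -3 mm/s area 167 | Fn 0.46 Ft 0.37 | tip d -3.03 along -0.5 across 0.1 | wave -0.01
```

```bash
python3 -m pendant '{"grip":[-1,-1,-1],"linear":[[0,0,1.5],[0,0,0],[0,0,0]],"angular":[[0,0,0],[0,0,0],[0,0,0]]}' >/dev/null; python3 meas.py;python3 meas.py
```

```text
t 4.133 q -0.0 v -0 mm/s area 164 | Fn -0.55 Ft 0.12 | tip d -1.43 along -0.5 across 0.1 | wave 0.00
t 4.183 q 0.2 v 4 mm/s area 164 | Fn 0.03 Ft -0.72 | tip d -1.48 along -0.5 across 0.1 | wave -0.02
```

```bash
python3 -m pendant '{"grip":[-1,-1,-1],"linear":[[0,0,1.5],[0,0,0],[0,0,0]],"angular":[[0,0,0],[0,0,0],[0,0,0]]}' >/dev/null; python3 meas.py;python3 meas.py
```

```text
t 4.483 q -0.0 v -1 mm/s area 165 | Fn 2.20 Ft 0.05 | tip d -0.20 along -0.4 across 0.3 | wave 0.00
t 4.533 q 0.2 v 5 mm/s area 163 | Fn 1.73 Ft -1.05 | tip d -0.21 along -0.4 across 0.3 | wave -0.03
```

```bash
cat >> meas.py <<'E'
import sys
b=float(sys.argv[1]) if len(sys.argv)>1 else 0
for dt in(.05,.13,.22,.30):
    qq=q+v*dt;c=np.cos(2*np.pi*qq/320);F=5.6/(.8-.128*c)+b+20*(v-60)/1000
    print(f"  +{dt}: q {qq:.0f} F {F:.1f} d* {(F-2)/.35-.6+6.5*np.sin(2*np.pi*qq/320):.1f} (feq-only {(5.6/(.8-.128*c)+b-2)/.35-.6+6.5*np.sin(2*np.pi*qq/320):.1f})")
E
python3 -m pendant '{"grip":[-1,-1,-1],"linear":[[0,0,2.5],[0,0,0],[0,0,0]],"angular":[[0,0,0],[0,0,0],[0,0,0]]}' >/dev/null; python3 meas.py;python3 meas.py
```

```text
t 4.833 q 0.0 v -1 mm/s area 161 | Fn 3.11 Ft 1.16 | tip d 2.34 along -0.4 across 0.3 | wave -0.00
  +0.05: q -0 F 7.1 d* 14.0 (feq-only 17.5)
  +0.13: q -0 F 7.1 d* 14.0 (feq-only 17.5)
  +0.22: q -0 F 7.1 d* 14.0 (feq-only 17.5)
  +0.3: q -0 F 7.1 d* 14.0 (feq-only 17.5)
t 4.883 q -0.0 v -0 mm/s area 164 | Fn 3.33 Ft 0.84 | tip d 2.32 along -0.4 across 0.3 | wave 0.00
  +0.05: q -0 F 7.1 d* 14.0 (feq-only 17.5)
  +0.13: q -0 F 7.1 d* 14.0 (feq-only 17.5)
  +0.22: q -0 F 7.1 d* 14.0 (feq-only 17.5)
  +0.3: q -0 F 7.1 d* 14.0 (feq-only 17.5)
```

```bash
python3 -m pendant '{"grip":[-1,-1],"linear":[[0,0,7],[0,0,7]],"angular":[[0,0,0],[0,0,0]]}' >/dev/null; python3 meas.py
```

```text
t 5.100 q 3.9 v 18 mm/s area 164 | Fn 7.14 Ft 6.17 | tip d 15.88 along 0.5 across 0.9 | wave -0.50
  +0.05: q 5 F 7.5 d* 15.7 (feq-only 18.1)
  +0.13: q 6 F 7.5 d* 15.9 (feq-only 18.3)
  +0.22: q 8 F 7.5 d* 16.1 (feq-only 18.4)
  +0.3: q 9 F 7.5 d* 16.2 (feq-only 18.6)
```

```bash
python3 -m pendant '{"grip":[-1],"linear":[[0,0,2.5]],"angular":[[0,0,0]]}' >/dev/null; python3 meas.py
```

```text
t 5.233 q 8.7 v 36 mm/s area 168 | Fn 8.15 Ft 4.44 | tip d 18.42 along 0.8 across 1.0 | wave -1.10
  +0.05: q 10 F 7.8 d* 17.3 (feq-only 18.7)
  +0.13: q 13 F 7.8 d* 17.6 (feq-only 19.0)
  +0.22: q 17 F 7.8 d* 17.9 (feq-only 19.3)
  +0.3: q 19 F 7.7 d* 18.2 (feq-only 19.6)
```

```bash
python3 -m pendant '{"grip":[-1],"linear":[[0,0,-1]],"angular":[[0,0,0]]}' >/dev/null; python3 meas.py
```

```text
t 5.367 q 14.9 v 47 mm/s area 162 | Fn 8.24 Ft 5.48 | tip d 17.47 along 0.8 across 1.1 | wave -1.88
  +0.05: q 17 F 8.0 d* 18.7 (feq-only 19.4)
  +0.13: q 21 F 7.9 d* 19.0 (feq-only 19.7)
  +0.22: q 25 F 7.9 d* 19.3 (feq-only 20.1)
  +0.3: q 29 F 7.8 d* 19.6 (feq-only 20.3)
```

```bash
python3 -m pendant '{"grip":[-1],"linear":[[0,0,1.5]],"angular":[[0,0,0]]}' >/dev/null; python3 meas.py
```

```text
t 5.500 q 22.2 v 54 mm/s area 161 | Fn 8.13 Ft 4.56 | tip d 18.38 along 0.9 across 1.5 | wave -2.74
  +0.05: q 25 F 8.0 d* 19.7 (feq-only 20.0)
  +0.13: q 29 F 8.0 d* 20.0 (feq-only 20.3)
  +0.22: q 34 F 7.9 d* 20.3 (feq-only 20.6)
  +0.3: q 39 F 7.8 d* 20.5 (feq-only 20.8)
```

```bash
python3 -m pendant '{"grip":[-1,-1],"linear":[[0,0,0.7],[0,0,0.3]],"angular":[[0,0,0],[0,0,0]]}' >/dev/null; python3 meas.py -0.2
```

```text
t 5.717 q 34.3 v 56 mm/s area 161 | Fn 7.91 Ft 5.95 | tip d 19.59 along 0.9 across 1.4 | wave -4.05
  +0.05: q 37 F 7.7 d* 19.9 (feq-only 20.2)
  +0.13: q 42 F 7.6 d* 20.1 (feq-only 20.3)
  +0.22: q 47 F 7.5 d* 20.2 (feq-only 20.4)
  +0.3: q 51 F 7.4 d* 20.2 (feq-only 20.5)
```

```bash
python3 -m pendant '{"grip":[-1,-1],"linear":[[0,0,0.3],[0,0,0]],"angular":[[0,0,0],[0,0,0]]}' >/dev/null; python3 meas.py -0.2
```

```text
t 5.933 q 46.4 v 56 mm/s area 162 | Fn 6.62 Ft 5.69 | tip d 19.91 along 0.9 across 1.4 | wave -5.13
  +0.05: q 49 F 7.4 d* 20.2 (feq-only 20.5)
  +0.13: q 54 F 7.3 d* 20.2 (feq-only 20.5)
  +0.22: q 59 F 7.2 d* 20.2 (feq-only 20.4)
  +0.3: q 63 F 7.1 d* 20.1 (feq-only 20.4)
```

```bash
python3 -m pendant '{"grip":[-1,-1],"linear":[[0,0,0],[0,0,0]],"angular":[[0,0,0],[0,0,0]]}' >/dev/null; python3 meas.py -0.2
```

```text
t 6.150 q 59.2 v 59 mm/s area 159 | Fn 6.66 Ft 5.67 | tip d 19.91 along 0.9 across 1.4 | wave -5.96
  +0.05: q 62 F 7.2 d* 20.3 (feq-only 20.4)
  +0.13: q 67 F 7.1 d* 20.2 (feq-only 20.3)
  +0.22: q 72 F 7.0 d* 20.0 (feq-only 20.0)
  +0.3: q 77 F 6.9 d* 19.7 (feq-only 19.8)
```

```bash
python3 -m pendant '{"grip":[-1,-1],"linear":[[0,0,0.2],[0,0,-0.3]],"angular":[[0,0,0],[0,0,0]]}' >/dev/null; python3 meas.py -0.2
```

```text
t 6.367 q 72.0 v 59 mm/s area 162 | Fn 7.13 Ft 5.49 | tip d 19.90 along 0.9 across 1.3 | wave -6.42
  +0.05: q 75 F 6.9 d* 19.8 (feq-only 19.9)
  +0.13: q 80 F 6.8 d* 19.6 (feq-only 19.6)
  +0.22: q 85 F 6.7 d* 19.2 (feq-only 19.3)
  +0.3: q 90 F 6.6 d* 18.9 (feq-only 18.9)
```

```bash
python3 -m pendant '{"grip":[-1,-1],"linear":[[0,0,-0.2],[0,0,-0.5]],"angular":[[0,0,0],[0,0,0]]}' >/dev/null; python3 meas.py -0.2
```

```text
t 6.583 q 82.4 v 48 mm/s area 160 | Fn 6.61 Ft 5.32 | tip d 19.21 along 0.9 across 1.2 | wave -6.49
  +0.05: q 85 F 6.5 d* 18.6 (feq-only 19.3)
  +0.13: q 89 F 6.4 d* 18.3 (feq-only 19.0)
  +0.22: q 93 F 6.3 d* 18.0 (feq-only 18.6)
  +0.3: q 97 F 6.2 d* 17.6 (feq-only 18.3)
```

```bash
python3 -m pendant '{"grip":[-1,-1],"linear":[[0,0,-1.7],[0,0,-0.4]],"angular":[[0,0,0],[0,0,0]]}' >/dev/null; python3 meas.py -0.3
```

```text
t 6.800 q 92.4 v 46 mm/s area 156 | Fn 5.48 Ft 4.93 | tip d 17.07 along 0.8 across 1.2 | wave -6.31
  +0.05: q 95 F 6.1 d* 17.4 (feq-only 18.2)
  +0.13: q 98 F 6.0 d* 17.0 (feq-only 17.8)
  +0.22: q 103 F 6.0 d* 16.6 (feq-only 17.4)
  +0.3: q 106 F 5.9 d* 16.2 (feq-only 17.0)
```

```bash
python3 -m pendant '{"grip":[-1,-1],"linear":[[0,0,-0.3],[0,0,-0.5]],"angular":[[0,0,0],[0,0,0]]}' >/dev/null; python3 meas.py -0.3
```

```text
t 7.017 q 103.9 v 53 mm/s area 157 | Fn 5.90 Ft 5.43 | tip d 16.42 along 0.8 across 1.1 | wave -5.80
  +0.05: q 107 F 6.0 d* 16.6 (feq-only 17.0)
  +0.13: q 111 F 6.0 d* 16.1 (feq-only 16.5)
  +0.22: q 116 F 5.9 d* 15.5 (feq-only 15.9)
  +0.3: q 120 F 5.9 d* 15.0 (feq-only 15.4)
```

```bash
python3 -m pendant '{"grip":[-1,-1],"linear":[[0,0,-0.6],[0,0,-0.6]],"angular":[[0,0,0],[0,0,0]]}' >/dev/null; python3 meas.py -0.3
```

```text
t 7.233 q 114.7 v 50 mm/s area 158 | Fn 4.90 Ft 5.81 | tip d 15.25 along 0.8 across 1.1 | wave -5.04
  +0.05: q 117 F 5.8 d* 15.2 (feq-only 15.7)
  +0.13: q 121 F 5.8 d* 14.7 (feq-only 15.2)
  +0.22: q 126 F 5.7 d* 14.1 (feq-only 14.7)
  +0.3: q 130 F 5.7 d* 13.6 (feq-only 14.1)
```

```bash
python3 -m pendant '{"grip":[-1,-1],"linear":[[0,0,-1.0],[0,0,-0.7]],"angular":[[0,0,0],[0,0,0]]}' >/dev/null; python3 meas.py -0.5
```

```text
t 7.450 q 123.0 v 38 mm/s area 156 | Fn 5.45 Ft 4.43 | tip d 13.55 along 0.8 across 1.0 | wave -4.31
  +0.05: q 125 F 5.3 d* 12.9 (feq-only 14.2)
  +0.13: q 128 F 5.3 d* 12.5 (feq-only 13.8)
  +0.22: q 131 F 5.2 d* 12.1 (feq-only 13.3)
  +0.3: q 135 F 5.2 d* 11.7 (feq-only 12.9)
```

```bash
python3 -m pendant '{"grip":[-1],"linear":[[0,0,-2.3]],"angular":[[0,0,0]]}' >/dev/null; python3 meas.py -0.6
```

```text
t 7.583 q 128.8 v 43 mm/s area 161 | Fn 4.42 Ft 4.58 | tip d 11.54 along 0.6 across 0.8 | wave -3.74
  +0.05: q 131 F 5.2 d* 12.1 (feq-only 13.1)
  +0.13: q 134 F 5.2 d* 11.7 (feq-only 12.6)
  +0.22: q 138 F 5.2 d* 11.2 (feq-only 12.1)
  +0.3: q 142 F 5.1 d* 10.7 (feq-only 11.7)
```

```bash
python3 -m pendant '{"grip":[-1,-1],"linear":[[0,0,-0.3],[0,0,-0.6]],"angular":[[0,0,0],[0,0,0]]}' >/dev/null; python3 meas.py -0.6
```

```text
t 7.800 q 140.5 v 54 mm/s area 156 | Fn 3.50 Ft 5.24 | tip d 10.44 along 0.8 across 0.9 | wave -2.43
  +0.05: q 143 F 5.4 d* 11.1 (feq-only 11.5)
  +0.13: q 148 F 5.3 d* 10.5 (feq-only 10.9)
  +0.22: q 152 F 5.3 d* 9.9 (feq-only 10.2)
  +0.3: q 157 F 5.3 d* 9.3 (feq-only 9.6)
```

```bash
python3 -m pendant '{"grip":[-1,-1],"linear":[[0,0,-0.1],[0,0,-0.5]],"angular":[[0,0,0],[0,0,0]]}' >/dev/null; python3 meas.py -0.6
```

```text
t 8.017 q 152.8 v 57 mm/s area 155 | Fn 5.27 Ft 5.26 | tip d 9.87 along 0.8 across 1.0 | wave -0.92
  +0.05: q 156 F 5.4 d* 9.6 (feq-only 9.8)
  +0.13: q 160 F 5.4 d* 9.0 (feq-only 9.2)
  +0.22: q 165 F 5.4 d* 8.4 (feq-only 8.6)
  +0.3: q 170 F 5.4 d* 7.8 (feq-only 8.0)
```

```bash
python3 -m pendant '{"grip":[-1,-1],"linear":[[0,0,-0.9],[0,0,-0.7]],"angular":[[0,0,0],[0,0,0]]}' >/dev/null; python3 meas.py -0.6
```

```text
t 8.233 q 160.0 v 33 mm/s area 157 | Fn 4.77 Ft 5.55 | tip d 8.19 along 0.8 across 1.0 | wave -0.00
  +0.05: q 162 F 4.9 d* 7.5 (feq-only 9.0)
  +0.13: q 164 F 4.9 d* 7.1 (feq-only 8.7)
  +0.22: q 167 F 4.9 d* 6.8 (feq-only 8.3)
  +0.3: q 170 F 4.9 d* 6.5 (feq-only 8.0)
```

```bash
python3 -m pendant '{"grip":[-1],"linear":[[0,0,-2.4]],"angular":[[0,0,0]]}' >/dev/null; python3 meas.py -0.8
```

```text
t 8.367 q 164.0 v 30 mm/s area 155 | Fn 4.50 Ft 5.04 | tip d 6.12 along 0.5 across 0.7 | wave 0.52
  +0.05: q 166 F 4.6 d* 6.3 (feq-only 7.9)
  +0.13: q 168 F 4.7 d* 6.0 (feq-only 7.7)
  +0.22: q 171 F 4.7 d* 5.6 (feq-only 7.3)
  +0.3: q 173 F 4.7 d* 5.4 (feq-only 7.1)
```

```bash
python3 -m pendant '{"grip":[-1],"linear":[[0,0,-1.7]],"angular":[[0,0,0]]}' >/dev/null; python3 meas.py -1
```

```text
t 8.500 q 171.7 v 58 mm/s area 154 | Fn 3.54 Ft 4.28 | tip d 4.35 along 0.4 across 0.7 | wave 1.49
  +0.05: q 175 F 5.0 d* 6.2 (feq-only 6.3)
  +0.13: q 179 F 5.0 d* 5.7 (feq-only 5.8)
  +0.22: q 184 F 5.1 d* 5.2 (feq-only 5.3)
  +0.3: q 189 F 5.1 d* 4.8 (feq-only 4.9)
```

```bash
python3 -m pendant '{"grip":[-1],"linear":[[0,0,0.6]],"angular":[[0,0,0]]}' >/dev/null; python3 meas.py -1
```

```text
t 8.633 q 182.9 v 84 mm/s area 155 | Fn 4.31 Ft 4.94 | tip d 4.77 along 0.3 across 0.7 | wave 2.83
  +0.05: q 187 F 5.6 d* 6.5 (feq-only 5.1)
  +0.13: q 194 F 5.7 d* 6.0 (feq-only 4.6)
  +0.22: q 201 F 5.8 d* 5.5 (feq-only 4.1)
  +0.3: q 208 F 5.9 d* 5.2 (feq-only 3.8)
```

```bash
python3 -m pendant '{"grip":[-1],"linear":[[0,0,1.1]],"angular":[[0,0,0]]}' >/dev/null; python3 meas.py -0.8
```

```text
t 8.767 q 194.6 v 87 mm/s area 158 | Fn 4.94 Ft 5.87 | tip d 5.90 along 0.3 across 0.7 | wave 4.08
  +0.05: q 199 F 6.0 d* 6.4 (feq-only 4.8)
  +0.13: q 206 F 6.1 d* 6.1 (feq-only 4.5)
  +0.22: q 214 F 6.2 d* 5.8 (feq-only 4.3)
  +0.3: q 221 F 6.4 d* 5.8 (feq-only 4.2)
```

```bash
python3 -m pendant '{"grip":[-1],"linear":[[0,0,0.3]],"angular":[[0,0,0]]}' >/dev/null; python3 meas.py -0.6
```

```text
t 8.900 q 203.5 v 67 mm/s area 155 | Fn 5.74 Ft 5.48 | tip d 6.22 along 0.5 across 0.8 | wave 4.90
  +0.05: q 207 F 5.9 d* 5.4 (feq-only 5.0)
  +0.13: q 212 F 6.0 d* 5.3 (feq-only 4.9)
  +0.22: q 218 F 6.1 d* 5.2 (feq-only 4.8)
  +0.3: q 224 F 6.2 d* 5.3 (feq-only 4.8)
```

```bash
python3 -m pendant '{"grip":[-1],"linear":[[0,0,-1.3]],"angular":[[0,0,0]]}' >/dev/null; python3 meas.py -0.6
```

```text
t 9.033 q 210.0 v 48 mm/s area 155 | Fn 4.62 Ft 5.73 | tip d 5.06 along 0.4 across 0.7 | wave 5.40
  +0.05: q 212 F 5.6 d* 4.2 (feq-only 4.9)
  +0.13: q 216 F 5.7 d* 4.2 (feq-only 4.8)
  +0.22: q 221 F 5.8 d* 4.2 (feq-only 4.8)
  +0.3: q 224 F 5.8 d* 4.2 (feq-only 4.9)
```

```bash
python3 -m pendant '{"grip":[-1],"linear":[[0,0,-0.9]],"angular":[[0,0,0]]}' >/dev/null; python3 meas.py -0.6
```

```text
t 9.167 q 216.1 v 46 mm/s area 148 | Fn 4.67 Ft 5.63 | tip d 4.08 along 0.3 across 0.7 | wave 5.80
  +0.05: q 218 F 5.7 d* 4.0 (feq-only 4.8)
  +0.13: q 222 F 5.8 d* 4.0 (feq-only 4.8)
  +0.22: q 226 F 5.8 d* 4.1 (feq-only 4.9)
  +0.3: q 230 F 5.9 d* 4.2 (feq-only 5.0)
```

Speed is about 46 mm/s and slightly rising, so I hold.

```bash
python3 -m pendant '{"grip":[-1],"linear":[[0,0,-0.2]],"angular":[[0,0,0]]}' >/dev/null; python3 meas.py -0.6
```

```text
t 9.300 q 221.6 v 42 mm/s area 149 | Fn 4.60 Ft 5.31 | tip d 3.75 along 0.4 across 0.8 | wave 6.08
  +0.05: q 224 F 5.7 d* 3.8 (feq-only 4.8)
  +0.13: q 227 F 5.8 d* 3.9 (feq-only 4.9)
  +0.22: q 231 F 5.8 d* 4.0 (feq-only 5.0)
  +0.3: q 234 F 5.9 d* 4.1 (feq-only 5.2)
```

```bash
python3 -m pendant '{"grip":[-1],"linear":[[0,0,-0.8]],"angular":[[0,0,0]]}' >/dev/null; python3 meas.py -0.8
```

```text
t 9.433 q 227.7 v 45 mm/s area 143 | Fn 5.38 Ft 4.31 | tip d 3.13 along 0.2 across 0.6 | wave 6.31
  +0.05: q 230 F 5.7 d* 3.6 (feq-only 4.4)
  +0.13: q 234 F 5.8 d* 3.7 (feq-only 4.6)
  +0.22: q 238 F 5.9 d* 3.9 (feq-only 4.8)
  +0.3: q 241 F 5.9 d* 4.1 (feq-only 5.0)
```

```bash
python3 -m pendant '{"grip":[-1],"linear":[[0,0,0]],"angular":[[0,0,0]]}' >/dev/null; python3 meas.py -0.8
```

```text
t 9.567 q 236.5 v 66 mm/s area 148 | Fn 5.40 Ft 4.57 | tip d 3.02 along 0.2 across 0.7 | wave 6.48
  +0.05: q 240 F 6.3 d* 5.3 (feq-only 4.9)
  +0.13: q 245 F 6.4 d* 5.6 (feq-only 5.3)
  +0.22: q 251 F 6.6 d* 6.1 (feq-only 5.8)
  +0.3: q 256 F 6.7 d* 6.7 (feq-only 6.3)
```

```bash
python3 -m pendant '{"grip":[-1],"linear":[[0,0,2.2]],"angular":[[0,0,0]]}' >/dev/null; python3 meas.py -0.8
```

```text
t 9.700 q 246.9 v 78 mm/s area 140 | Fn 5.70 Ft 4.73 | tip d 4.97 along 0.3 across 0.9 | wave 6.44
  +0.05: q 251 F 6.8 d* 6.8 (feq-only 5.7)
  +0.13: q 257 F 6.9 d* 7.4 (feq-only 6.4)
  +0.22: q 264 F 7.1 d* 8.2 (feq-only 7.2)
  +0.3: q 270 F 7.2 d* 9.0 (feq-only 8.0)
```

```bash
python3 -m pendant '{"grip":[-1],"linear":[[0,0,2.6]],"angular":[[0,0,0]]}' >/dev/null; python3 meas.py -0.7
```

```text
t 9.833 q 258.0 v 83 mm/s area 134 | Fn 6.72 Ft 5.59 | tip d 7.55 along 0.4 across 1.0 | wave 6.10
  +0.05: q 262 F 7.3 d* 8.6 (feq-only 7.2)
  +0.13: q 269 F 7.4 d* 9.4 (feq-only 8.1)
  +0.22: q 276 F 7.6 d* 10.4 (feq-only 9.1)
  +0.3: q 283 F 7.7 d* 11.4 (feq-only 10.1)
```

```bash
python3 -m pendant '{"grip":[-1],"linear":[[0,0,2.2]],"angular":[[0,0,0]]}' >/dev/null; python3 meas.py -0.7
```

```text
t 9.967 q 267.6 v 72 mm/s area 135 | Fn 7.05 Ft 6.86 | tip d 9.71 along 0.6 across 1.1 | wave 5.57
  +0.05: q 271 F 7.3 d* 9.1 (feq-only 8.4)
  +0.13: q 277 F 7.4 d* 9.9 (feq-only 9.2)
  +0.22: q 284 F 7.5 d* 10.9 (feq-only 10.2)
  +0.3: q 289 F 7.6 d* 11.8 (feq-only 11.0)
```

```bash
python3 -m pendant '{"grip":[-1],"linear":[[0,0,-0.3]],"angular":[[0,0,0]]}' >/dev/null; python3 meas.py -0.7
```

```text
t 10.100 q 274.4 v 51 mm/s area 133 | Fn 7.43 Ft 5.40 | tip d 9.64 along 0.5 across 1.0 | wave 5.07
  +0.05: q 277 F 7.0 d* 8.7 (feq-only 9.2)
  +0.13: q 281 F 7.0 d* 9.3 (feq-only 9.8)
  +0.22: q 286 F 7.1 d* 10.0 (feq-only 10.5)
  +0.3: q 290 F 7.2 d* 10.6 (feq-only 11.1)
```

```bash
python3 -m pendant '{"grip":[-1],"linear":[[0,0,-0.7]],"angular":[[0,0,0]]}' >/dev/null; python3 meas.py -0.7
```

```text
t 10.233 q 281.4 v 53 mm/s area 132 | Fn 6.65 Ft 4.87 | tip d 8.89 along 0.4 across 0.9 | wave 4.47
  +0.05: q 284 F 7.1 d* 9.8 (feq-only 10.2)
  +0.13: q 288 F 7.2 d* 10.4 (feq-only 10.9)
  +0.22: q 293 F 7.3 d* 11.2 (feq-only 11.6)
  +0.3: q 297 F 7.3 d* 11.8 (feq-only 12.2)
```

```bash
python3 -m pendant '{"grip":[-1],"linear":[[0,0,1.6]],"angular":[[0,0,0]]}' >/dev/null; python3 meas.py -0.7
```

```text
t 10.367 q 289.2 v 58 mm/s area 128 | Fn 6.12 Ft 5.96 | tip d 10.21 along 0.5 across 1.1 | wave 3.70
  +0.05: q 292 F 7.4 d* 11.3 (feq-only 11.5)
  +0.13: q 297 F 7.4 d* 12.1 (feq-only 12.2)
  +0.22: q 302 F 7.5 d* 12.8 (feq-only 13.0)
  +0.3: q 307 F 7.5 d* 13.5 (feq-only 13.6)
```

```bash
python3 -m pendant '{"grip":[-1],"linear":[[0,0,1.8]],"angular":[[0,0,0]]}' >/dev/null; python3 meas.py -0.7
```

```text
t 10.500 q 296.9 v 58 mm/s area 126 | Fn 7.22 Ft 4.34 | tip d 12.04 along 0.5 across 1.1 | wave 2.85
  +0.05: q 300 F 7.5 d* 12.5 (feq-only 12.6)
  +0.13: q 304 F 7.5 d* 13.2 (feq-only 13.3)
  +0.22: q 310 F 7.6 d* 14.0 (feq-only 14.1)
  +0.3: q 314 F 7.6 d* 14.6 (feq-only 14.7)
```

```bash
python3 -m pendant '{"grip":[-1,-1],"linear":[[0,0,0.9],[0,0,0.8]],"angular":[[0,0,0],[0,0,0]]}' >/dev/null; python3 meas.py -0.7
```

```text
t 10.717 q 312.0 v 70 mm/s area 130 | Fn 7.64 Ft 5.57 | tip d 13.86 along 0.5 across 1.1 | wave 1.01
  +0.05: q 316 F 7.8 d* 15.5 (feq-only 14.9)
  +0.13: q 321 F 7.8 d* 16.2 (feq-only 15.6)
  +0.22: q 327 F 7.8 d* 17.0 (feq-only 16.4)
  +0.3: q 333 F 7.8 d* 17.6 (feq-only 17.0)
```

```bash
python3 -m pendant '{"grip":[-1,-1,-1],"linear":[[0,0,0.6],[0,0,0.3],[0,0,0]],"angular":[[0,0,0],[0,0,0],[0,0,0]]}' >/dev/null; python3 meas.py -0.7|head -1;python3 meas.py -0.7|head -1;python3 meas.py -0.7|head -1
```

```text
t 11.017 q 320.7 v 29 mm/s area 126 | Fn 7.95 Ft -0.19 | tip d 14.98 along -0.6 across 0.9 | wave -0.09
t 11.067 q 320.9 v 4 mm/s area 127 | Fn 7.09 Ft -0.57 | tip d 14.94 along -0.6 across 0.9 | wave -0.12
t 11.117 q 320.7 v -4 mm/s area 128 | Fn 7.92 Ft 0.10 | tip d 14.95 along -0.6 across 0.9 | wave -0.09
```

At the stop (q≈320, Ft≈0). Now I lift off straight up.

```bash
python3 -m pendant '{"grip":[-1,-1,-1,-1,-1,-1,-1,-1,-1],"linear":[[0,0,-5],[0,0,-8],[0,0,-15],[0,0,-15],[0,0,-15],[0,0,-10],[0,0,0],[0,0,0],[0,0,0]],"angular":[[0,0,0],[0,0,0],[0,0,0],[0,0,0],[0,0,0],[0,0,0],[0,0,0],[0,0,0],[0,0,0]]}' ; python3 meas.py|head -1; python3 - <<'E'
from h import *
import cv2
cv2.imwrite("pics/end.png",ctrl.get_image("side")[:,:,::-1])
E
```

```text
t: 11.92
ee_pos: [472.4, 132.9, 241.1]
orientation: [-0.163, -3.123, 0.214]
ft_force: [0.3, -0.2, 0.1]
width: 0.3
grasp_force: 0.0
t 11.917 q 320.9 v 0 mm/s area 127 | Fn 0.11 Ft -0.16 | tip d -51.69 along -0.8 across -0.6 | wave -0.11
```

View pics/end.png

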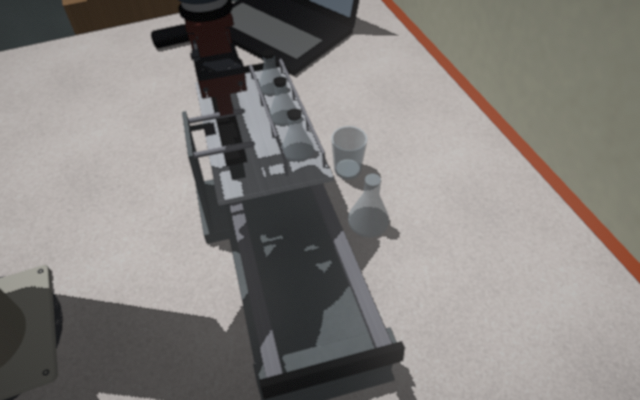

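The carriage is at the lower stop with its flasks upright. The beaker (350,150) and flask (370,205) haven't moved, and the gripper is clear.

```bash
python3 -c "
from workcell import ctrl
print(ctrl.close_job())"
```

```text
the job is handed in; nothing more can be done
None
```

The carriage was braked down to the lower stop in one continuous run and the job is handed in: measured speed was about 3 to 9 cm/s (dipping to about 3 cm/s midway), sampled pressing force 3.5 to 8.2 N, and the gripper was lifted clear with the glassware untouched.

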